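Put the rinsed glazing kit up to drain

ROBOT

A 7-joint arm with a two-finger parallel gripper is mounted at the origin on the work surface. World frame = base frame: x ahead of the robot, y to its left, z up, the work surface at z = 0. Lengths are in m, angles in rad, forces in N, time in s.
With the tool pointing down it reaches from about 0.4 to 0.85 m from the base axis. Payload 10.4 kg.
Tool frame: the origin (TCP) lies at the very end of the fingers, on their centre line; the grasp point (between the pads) lies 19 mm behind it; z points along the fingers, y is the line along which they close (so a half turn about z gives the same grasp; the last joint's range is limited). The gripper opens to 87 mm and grips with 3 to 60 N. Pads are 19 mm wide; open, the fingers measure 117 mm over their backs; the gripper's body (75 mm by 190 mm) begins 51 mm behind the grasp point.
Start: joints at [1.229, 0.332, -0.065, 1.46, 0.022, 1.35, -0.088], TCP at [0.196, -0.594, 0.223] pointing down, gripper open.
Joint ranges: [-2.6, 2.6], [-0.5, 2.12], [-1.47, 1.34], [0.16, 2.42], [-1.27, 4.41], [0.06, 2.06], [-2.6, 2.6]. Speed limits (rad/s): [2.22, 2.22, 2.79, 2.79, 3.14, 3.14, 3.14].

INTERFACE

Orientations are given as a unit quaternion [x, y, z, w].
In Python, from bench import read_state, cams, workorder gives the robot as it stands.
- The arm moves only by the shell command python3 -m crank 'ROWS' [FORCE]. ROWS is text: rows parted by semicolons, each of 5 numbers parted by spaces: the shift along the tool's x, y, z scaled (see below), then the turn about the tool's z scaled (see below), then the opening, from -1 (shut) to 1 (fully open). In form: dx dy dz yaw jaw; .... A call has 1 to 10 rows; each row shifts and turns the commanded pose from where the row before left it, along the tool's axes as they then stand; what a row does not reach is not made up. The controller multiplies each number of a shift by 200 mm and each number of a turn by 90 degrees. A row lasts 1/10 s, in which the tool goes at most 50 mm and 8.59 degrees, less where a joint would pass 70% of its speed; a pose out of reach is approached as far as the arm can. A call with a number of a shift or a turn outside -1 to 1 is refused whole. A call with a gripper value outside its range is refused whole. The fingers move at their own pace and stop on an object; FORCE is the grip in N (left out, the last holds). Time passes only in rows, so rows that do not move let the fingers close. It gives the time, the measured TCP pose, the force, the opening and the grip force at its end, in the units of the state.
- read_state(): the state, without advancing time (a new reading comes with each control period).
- cams.camera(name): name is "scene" or "top" or "wrist"; returns a dict with "img" (400x640x3 uint8, blue, green, red), "K" (3x3 intrinsics, pixels), "dist" ([k1, k2, p1, p2, k3] as OpenCV has them; the pictures are not rectified), "xyz" and "attitude" of the camera in the world; the wrist camera has in their place "mount" (4x4, takes a point from camera to tool coordinates, whose origin is the TCP and whose axes are the flange's). Camera axes: x right, y down, z forward; pixel columns grow to the right and rows downward; lengths in m; the calibration is good to about 2 mm. A picture is of the moment at which its call begins: read the wrist's pose just before it. There is no depth.
- workorder.close_job(): hands the job in; it is judged then, once.
The state is a dict: "time": time; "joint_positions": joint angles; "joint_vel": joint speeds; "joint_torque": joint torques, N m; "ee_pos": TCP position; "eef_rot": TCP orientation; "ft_force": force on the tool from outside, world axes, zero at the start; "torque": the same for the moment, N m; "width": finger opening in m; "grip_force": force on a finger pad.
Only numpy, scipy, OpenCV 4.12 (cv2) and the standard library are available. Lean on these libraries where they do the work, as an engineer would, in place of code of your own. Each camera call takes 0.05 s, during which the arm holds its last target. There are 200 camera calls.

TASK

The glazing kit has been rinsed and goes up on the drain rack: first push the drip tray fully home under the rack, before anything wet goes over it. Then hang every dipping basket by its handle, each on a hook of its own, and take all the dipping tongs off the rim of the rinse tub and set them astride the rack's rail, bow up, one leg before and one behind. Leave the pots, jars and plate on the table where they are.

Things in the scene. Friction and masses are not known exactly. Their poses are not given: they have to be found in the camera images.
- basket_1: wire dipping basket 80 (x) x 100 (y) x 55 mm high with a rigid overhead handle: wire uprights at y = +-45 mm, and a round wooden grip bar along y, 96 mm long, 12 mm thick, underside 130 and top 142 mm above the basket's bottom. Same either way round; about 0.2 kg. Origin: centre of underside, z up. Stands on the right (-y) of the table. May be absent
- handle_1 (a point): middle of the underside of basket_1's grip bar, 130 mm above its bottom; the opening below it is 75 mm high down to the rim and 84 mm wide. Once hung, a basket may swing for some seconds before it is at rest
- basket_2: wire dipping basket 80 (x) x 100 (y) x 55 mm high with a rigid overhead handle: wire uprights at y = +-45 mm, and a round wooden grip bar along y, 96 mm long, 12 mm thick, underside 130 and top 142 mm above the basket's bottom. Same either way round; about 0.2 kg. Origin: centre of underside, z up. Stands on the right (-y) of the table. May be absent
- handle_2 (a point): middle of the underside of basket_2's grip bar, 130 mm above its bottom; the opening below it is 75 mm high down to the rim and 84 mm wide. Once hung, a basket may swing for some seconds before it is at rest
- basket_3: wire dipping basket 80 (x) x 100 (y) x 55 mm high with a rigid overhead handle: wire uprights at y = +-45 mm, and a round wooden grip bar along y, 96 mm long, 12 mm thick, underside 130 and top 142 mm above the basket's bottom. Same either way round; about 0.2 kg. Origin: centre of underside, z up. Stands on the right (-y) of the table. May be absent
- handle_3 (a point): middle of the underside of basket_3's grip bar, 130 mm above its bottom; the opening below it is 75 mm high down to the rim and 84 mm wide. Once hung, a basket may swing for some seconds before it is at rest
- tongs_1: dipping tongs, a rigid upside-down U of steel strap 20 mm wide (y), 4 thick: flat bow on top, straight legs at x = +-25.5 mm (55 mm over their outsides, flat from 10 mm below the origin), claw tips 117 mm below the origin, 37 mm apart. Same either way round; 0.16 kg. Origin: middle of the bow's underside (bow top 4 mm higher), z up. Starts astride the rinse tub's rim. May be absent
- tongs_2: dipping tongs, a rigid upside-down U of steel strap 20 mm wide (y), 4 thick: flat bow on top, straight legs at x = +-25.5 mm (55 mm over their outsides, flat from 10 mm below the origin), claw tips 117 mm below the origin, 37 mm apart. Same either way round; 0.16 kg. Origin: middle of the bow's underside (bow top 4 mm higher), z up. Starts astride the rinse tub's rim. May be absent
- tongs_3: dipping tongs, a rigid upside-down U of steel strap 20 mm wide (y), 4 thick: flat bow on top, straight legs at x = +-25.5 mm (55 mm over their outsides, flat from 10 mm below the origin), claw tips 117 mm below the origin, 37 mm apart. Same either way round; 0.16 kg. Origin: middle of the bow's underside (bow top 4 mm higher), z up. Starts astride the rinse tub's rim. May be absent
- rack: drain rack, fixed: a round steel rail along its y (14 mm thick, 450 mm long, axis 200 mm above the table) on two posts at y = +-215 mm, with three hooks towards its front (-x) and a sliding drip tray below. Origin: on the table below the rail's middle; -x is the front, towards the robot
- rail (a point): middle of the rail's top line, 207 mm above the table; axes as the rack's (y along the rail). Tongs hang here, between or beside the hooks, legs before and behind
- hook_1 (a point): top of the seat of the left (+y) hook, 194 mm up, 72 mm before the rail, at y = 140 mm in the rack; axes as the rack's. An 8 mm round bar from the rail towards -x, level from 42 mm behind to 32 mm before this point; its upturned tip ends 44 mm before and 22 mm above it. A handle goes over the tip from the front, then down
- hook_2 (a point): top of the seat of the middle hook, 194 mm up, 72 mm before the rail, at y = 0 mm in the rack; axes as the rack's. An 8 mm round bar from the rail towards -x, level from 42 mm behind to 32 mm before this point; its upturned tip ends 44 mm before and 22 mm above it. A handle goes over the tip from the front, then down
- hook_3 (a point): top of the seat of the right (-y) hook, 194 mm up, 72 mm before the rail, at y = -140 mm in the rack; axes as the rack's. An 8 mm round bar from the rail towards -x, level from 42 mm behind to 32 mm before this point; its upturned tip ends 44 mm before and 22 mm above it. A handle goes over the tip from the front, then down
- tray (a joint): how far the grey drip tray is pulled out from under the rack towards the front (m): 0 fully home against its stop, at most 0.09. Slides stiffly (about 2 N) along the rack's x and stays where it is left
- tray_front (a point): middle of the top edge of the tray's front wall (outer face), 28 mm above the table; the tray is 215 mm deep, 380 mm wide, 26 mm high, walls 5 mm. Push this wall towards the rack (+x of the rack)
- tub: white rinse tub, fixed, 240 (its x) x 140 (its y) x 160 mm high, walls 8 mm; the tongs straddle its long wall at y = -66 mm (the one nearer the rack), up to three in a row 65 mm apart, one leg inside and one outside. Origin: centre of its underside
- glaze_jar: glaze jar with green lid, 91 mm across, 75 mm high; leave alone. Origin: centre of underside
- slip_jar: grey slip jar with green lid, 86 mm across, 75 mm high; leave alone. Origin: centre of underside
- small_pot: small yellow paint pot, 43 mm across, 45 mm high; leave alone. Origin: centre of underside
- plate: white plate, 140 mm across, 18 mm high; leave alone. Origin: centre of underside
- bisque_bowl: terracotta bowl, 110 mm across, 50 mm high; leave alone. Origin: centre of underside
- brush_pot: pot of brushes, 84 mm across, 210 mm high with the brushes; leave alone. Origin: centre of underside
Not all that is in view belongs to the job. What is shaped like the tongs_1 but orange is not meant. Leave any green look-alike of the tongs_2 alone.

How it is judged:
By the outcome, as a careful person would: the job done as asked, in the order asked, and still so for the second after the job is handed in, with the robot touching nothing.
Of basket_1, basket_2, basket_3 only 2 to 3 are there at a start; the rules pass over those that are not, and their reading is None.
Of tongs_1, tongs_2, tongs_3 only 2 to 3 are there at a start; the rules pass over those that are not, and their reading is None.
At some moment in a run one of basket_1, basket_2, basket_3 may be knocked a few centimetres aside while the robot is not near it.
It also fails if it takes over 210 s, if anything falls off the work surface, if the arm or the gripper's body presses on something with over 40 N, if the wrist force passes 120 N, or if a joint passes its speed limit or range.

## Working session

There is one attempt and no reset: what is moved stays moved. The work goes in short steps, Python scripts to look and compute and a shell command to move; the robot and the scene stay as the last step left them, time stands still between calls to the robot, and variables do not carry over. Pictures are saved under pics/ and viewed, at most 14 in all, crops included, and the job is handed in when it is done.

```bash
mkdir -p pics; ls
python3 - <<'E'
from bench import read_state, cams
import cv2,numpy as np
s=read_state();print({k:np.round(v,3).tolist() for k,v in s.items()})
for n in("scene","top"):
    c=cams.camera(n);cv2.imwrite(f"pics/{n}0.png",c["img"]);print(n,c["K"],c["dist"],c["xyz"],c["attitude"])
c=cams.camera("wrist");print(c["mount"],c["K"])
E
```

```text
pics
{'time': 0.0, 'joint_positions': [1.229, 0.333, -0.065, 1.461, 0.022, 1.35, -0.089], 'joint_vel': [-0.001, 0.0, 0.001, -0.001, 0.001, 0.0, 0.001], 'joint_torque': [0.001, -62.327, 0.025, -38.989, -0.061, 0.04, 0.0], 'ee_pos': [0.196, -0.593, 0.222], 'eef_rot': [0.987, 0.159, -0.0, -0.001], 'ft_force': [0.766, -0.514, -0.014], 'torque': [0.041, -0.011, -0.027], 'grip_force': 0.0, 'width': 0.087}
scene [[369.44212749   0.         319.6011414 ]
 [  0.         369.44212749 199.87745408]
 [  0.           0.           1.        ]] [-0.00822199  0.          0.          0.          0.        ] [ 1.25401729 -0.19651526  0.79301885] [ 0.7529622   0.49521942 -0.24592866 -0.35682593]
top [[368.04656235   0.         316.85511653]
 [  0.         368.04656235 201.69493225]
 [  0.           0.           1.        ]] [-0.08284444  0.          0.          0.          0.        ] [0.28444194 0.09856525 1.35443744] [-0.70203533  0.70560727 -0.07327544  0.06241387]
[[ 6.49478747e-04 -9.65232441e-01 -2.61392258e-01  7.16016925e-02]
 [ 9.99999564e-01  4.51570319e-04  8.17193838e-04 -3.42037471e-04]
 [-6.70745018e-04 -2.61392675e-01  9.65232314e-01 -1.62326306e-01]
 [ 0.00000000e+00  0.00000000e+00  0.00000000e+00  1.00000000e+00]] [[286.93014831   0.         321.72308791]
 [  0.         286.93014831 199.24005008]
 [  0.           0.           1.        ]]
```

View pics/top0.png

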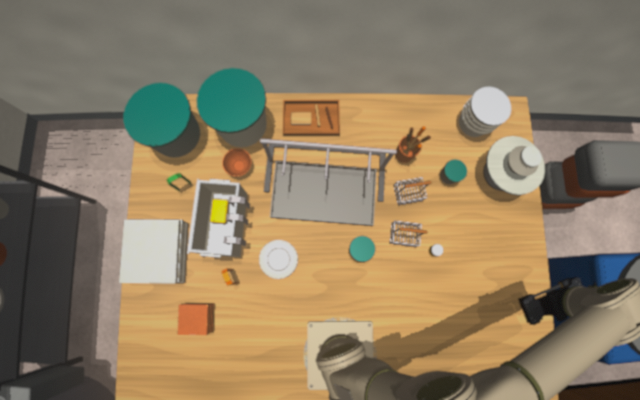

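View pics/scene0.png

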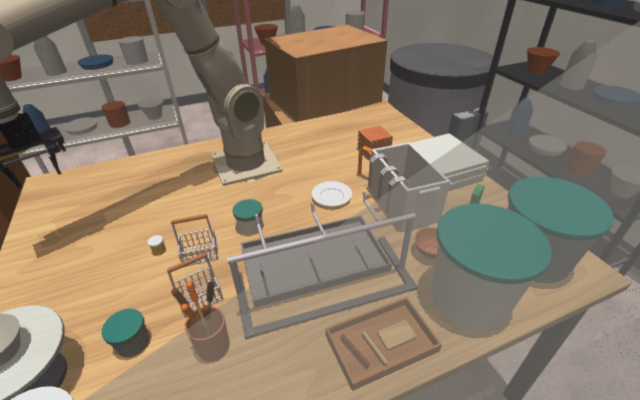

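The top view shows two baskets at about (410,190) and (406,233). Tongs sit on the tub's right wall near x≈240, y≈200–255. There is an orange thing at (229,277) and a green one at (179,181). The tray is pulled out. I'll enlarge.

```bash
cat > h.py <<'E'
from bench import read_state, cams
import cv2,numpy as np
from scipy.spatial.transform import Rotation as R
def cam(n):
    s=read_state();c=cams.camera(n)
    if n=="wrist":
        T=np.eye(4);T[:3,:3]=R.from_quat(s["eef_rot"]).as_matrix();T[:3,3]=s["ee_pos"];T=T@np.array(c["mount"])
    else:
        T=np.eye(4);T[:3,:3]=R.from_quat(c["attitude"]).as_matrix();T[:3,3]=c["xyz"]
    c["T"]=T;return c
def px(c,u,v,z):
    "pixel -> world point at height z"
    p=cv2.undistortPoints(np.float64([[[u,v]]]),c["K"],np.float64(c["dist"]))[0,0]
    d=c["T"][:3,:3]@[p[0],p[1],1];o=c["T"][:3,3];return o+d*(z-o[2])/d[2]
def proj(c,P):
    Ti=np.linalg.inv(c["T"]);return cv2.projectPoints(np.float64(P).reshape(-1,3),cv2.Rodrigues(Ti[:3,:3])[0],Ti[:3,3],c["K"],np.float64(c["dist"]))[0][:,0]
def crop(im,x,y,w,h,k): return cv2.resize(im[y:y+h,x:x+w],None,fx=k,fy=k,interpolation=cv2.INTER_CUBIC)
def yaw():
    m=R.from_quat(read_state()["eef_rot"]).as_matrix();return np.degrees(np.arctan2(m[1,1],m[0,1])) # of tool y
def togo(x,y,z,yw=None):
    "move in tool axes/units to world target; yw = world heading of tool y (deg)"
    s=read_state();m=R.from_quat(s["eef_rot"]).as_matrix()
    d=np.array([x,y,z])-s["ee_pos"];t=m.T@d
    a=0 if yw is None else (yw-yaw()+90)%180-90
    print("mm tool",np.round(t*1000,1),"units",np.round(t/.2,3),"yaw err deg(world)",round(a,2),"-> units",round(-a/90,3))
E
python3 - <<'E'
from h import *
t=cam("top");s=cam("scene")
print(proj(t,[0,0,0]),proj(s,[0,0,0]))
a=crop(t["img"],380,130,100,140,4);b=crop(t["img"],165,160,100,140,4)
cv2.imwrite("pics/c1.png",np.hstack([a,b]))
cv2.imwrite("pics/c2.png",np.hstack([crop(t["img"],250,130,150,100,5)]))
cv2.imwrite("pics/c3.png",np.vstack([crop(s["img"],340,110,160,120,5)]))
E
```

```text
[[339.67263047 354.36194559]] [[245.57133283 162.98554297]]
```

View pics/c1.png

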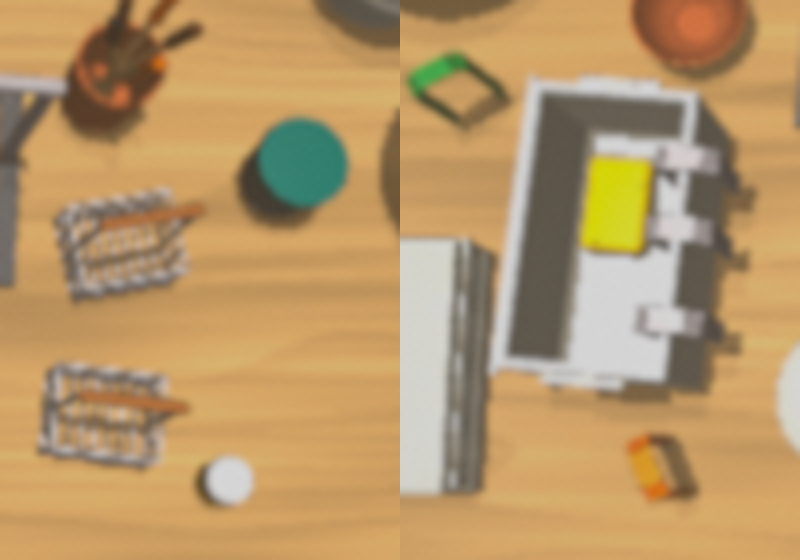

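View pics/c2.png

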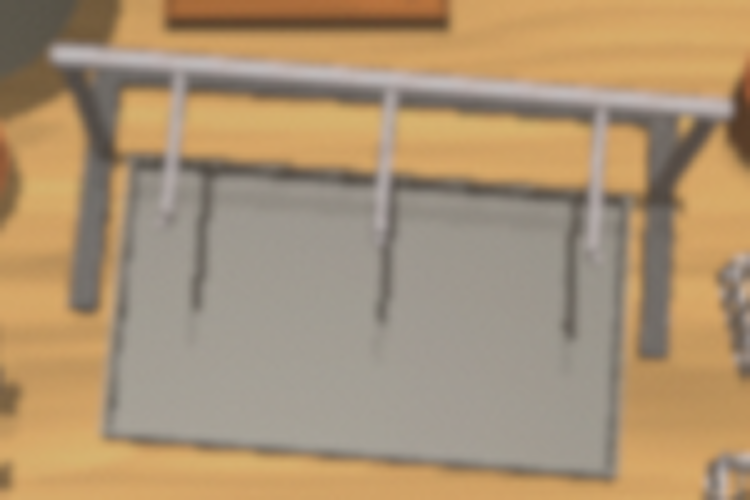

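View pics/c3.png

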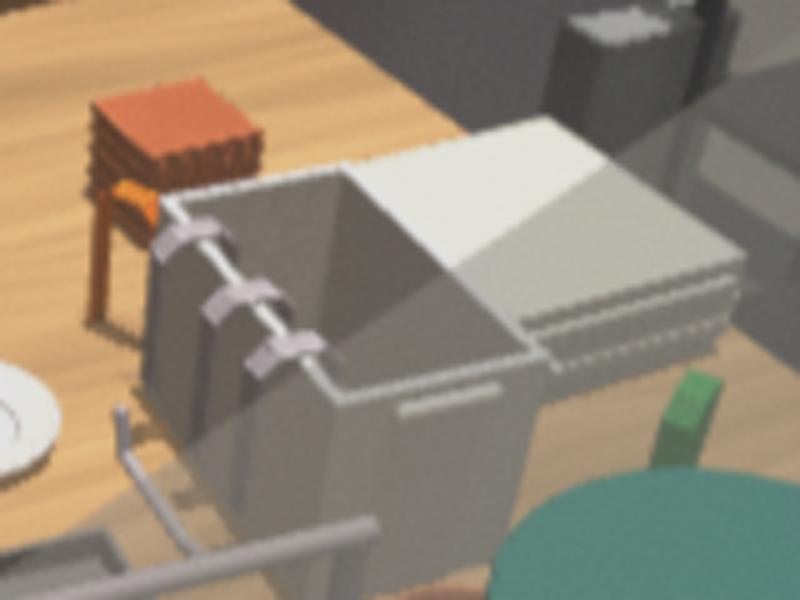

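Three metal tongs straddle the tub's right wall: bows at top-view pixels (237,199), (236,217) and (233,240). The orange one at (229,277) and the green one at (179,181) stand on the table; they are decoys and stay. Two brown-barred baskets stand at (410,190) and (406,233). Now the positions.

Run:
```python
from h import *
t=cam("top")
P=lambda n,u,v,z:(print(n,np.round(px(t,u,v,z),4)),px(t,u,v,z))[1]
l=P("railL",260,140.4,.2);r=P("railR",396.4,152,.2)
d=(l-r);print("len",np.linalg.norm(d),"rack yaw",np.degrees(np.arctan2(-d[0],d[1])))
for a in((283.4,174.4),(326.2,177),(368.4,181.6)):P("tip",*a,.216)
a=P("trL",271,217.4,.028);b=P("trR",373,225,.028);print(np.linalg.norm(a-b),np.degrees(np.arctan2(-(a-b)[0],(a-b)[1])))
for q in((237,199.5),(235.8,217.5),(233,240.2)):P("tongs",*q,.164)
c=[P("tub",*q,.16) for q in((198.75,180),(240,183),(233,255.5),(190,250.5))]
print([np.linalg.norm(c[i]-c[i-1]) for i in range(4)], np.degrees(np.arctan2((c[1]-c[2])[1],(c[1]-c[2])[0])))
for e in (((406.25,185.5),(431.25,181.75)),((400,229.5),(427,232))):
    a=P("barL",*e[0],.137);b=P("barR",*e[1],.137);d=a-b;print("mid",(a+b)/2,"len",np.linalg.norm(d),"heading",np.degrees(np.arctan2(d[1],d[0])))
P("glaze",361.5,249,.075);P("pot",437,250.5,.045);P("plate",279,259,.018);P("slip",455,171,.075);P("bowl",237,164,.05)
P("orange",229,276,.12);P("brush",407,150,.1)
print("yaw",yaw())
```

```text
railL [0.7164 0.2669 0.2   ]
railR [ 0.6758 -0.1845  0.2   ]
len 0.4532271372795496 rack yaw -5.145376747107595
tip [0.5952 0.1867 0.216 ]
tip [0.5862 0.0499 0.216 ]
tip [ 0.5708 -0.085   0.216 ]
trL [0.4849 0.2446 0.028 ]
trR [ 0.4553 -0.1268  0.028 ]
0.37253660156330615 -4.559482162081162
tongs [0.5244 0.3431 0.164 ]
tongs [0.4644 0.3449 0.164 ]
tongs [0.3901 0.3516 0.164 ]
tub [0.5925 0.4757 0.16  ]
tub [0.5814 0.3358 0.16  ]
tub [0.3411 0.3509 0.16  ]
tub [0.3571 0.4919 0.16  ]
[np.float64(0.23601749504313924), np.float64(0.14025661016547125), np.float64(0.24076927259983893), np.float64(0.1419554309002421)] -3.5790507425947795
barL [ 0.5768 -0.228   0.137 ]
barR [ 0.59   -0.3164  0.137 ]
mid [ 0.58340802 -0.272186    0.137     ] len 0.08935516137429718 heading 98.51597002990563
barL [ 0.4255 -0.1988  0.137 ]
barR [ 0.4163 -0.2903  0.137 ]
mid [ 0.42087046 -0.24457     0.137     ] len 0.0919755272471265 heading 84.26930478273856
glaze [ 0.3656 -0.0759  0.075 ]
pot [ 0.3593 -0.3524  0.045 ]
plate [0.3351 0.2146 0.018 ]
slip [ 0.6463 -0.4296  0.075 ]
bowl [0.681  0.3714 0.05  ]
orange [0.2757 0.3706 0.12  ]
brush [ 0.7174 -0.2482  0.1   ]
yaw -71.7298454509128
```

```bash
cat >> h.py <<'E'
RM=np.array([.6961,.0412]);PS=np.radians(-5.1)
XA=np.array([np.cos(PS),np.sin(PS)]);YA=np.array([-np.sin(PS),np.cos(PS)])
def rk(x,y): "rack coords -> world xy"; return RM+x*XA+y*YA
E
python3 - <<'E'
from h import *
print(rk(-.2267-.035,.07)); togo(.45,-.15,.25)
m=R.from_quat(read_state()["eef_rot"]).as_matrix()
print((m.T@(np.r_[rk(-.2267-.035,.07),.25]-[.45,-.15,.25]))/.2)
E
```

```text
[0.44165865 0.13418651]
mm tool [ 380.3 -341.4  -27.6] units [ 1.901 -1.707 -0.138] yaw err deg(world) 0 -> units 0.0
[ 4.05855065e-01 -1.36237665e+00  5.75317934e-04]
```

```bash
python3 -m crank '.158 -.142 -.012 0 -1;.158 -.142 -.012 0 -1;.158 -.142 -.012 0 -1;.158 -.142 -.012 0 -1;.158 -.142 -.012 0 -1;.158 -.142 -.012 0 -1' 20
python3 -m crank '.158 -.142 -.012 0 -1;.158 -.142 -.012 0 -1;.158 -.142 -.012 0 -1;.158 -.142 -.012 0 -1;.158 -.142 -.012 0 -1;.158 -.142 -.012 0 -1'
python3 -m crank '.068 -.227 0 0 -1;.068 -.227 0 0 -1;.068 -.227 0 0 -1;.068 -.227 0 0 -1;.068 -.227 0 0 -1;.068 -.227 0 0 -1;0 0 0 -.09 -1;0 0 0 -.09 -1;0 0 0 0 -1'
python3 - <<'E'
from h import *
s=read_state();print(s["ee_pos"],s["joint_positions"],yaw());togo(*rk(-.2567,.07),.25,84.9)
E
```

```text
time: 0.9
ee_pos: [0.3231, -0.3707, 0.2372]
eef_rot: [0.987, 0.159, 0.0, 0.0]
ft_force: [1.5, -0.4, -0.2]
width: 0.0468
grip_force: 0.0
time: 1.5
ee_pos: [0.4497, -0.1494, 0.2517]
eef_rot: [0.987, 0.159, 0.0, 0.0]
ft_force: [0.1, -1.0, -0.4]
width: 0.0028
grip_force: 0.0
time: 2.4
ee_pos: [0.4412, 0.1335, 0.2513]
eef_rot: [0.955, 0.298, 0.0, 0.0]
ft_force: [0.0, 0.1, -0.2]
width: 0.0004
grip_force: 0.0
[0.44119663 0.13345295 0.25133379] [ 0.45295469 -0.01104247 -0.82476141  1.79163653 -0.00804162  1.35746238
 -1.33623833] -55.357155403128964
mm tool [4.6 2.9 1.3] units [0.023 0.014 0.007] yaw err deg(world) -39.74 -> units 0.442
```

```bash
python3 -m crank '0 0 0 -.0917 -1;0 0 0 -.0917 -1;0 0 0 -.0917 -1;0 0 0 -.0917 -1;0 0 0 -.0917 -1;0 0 0 -.0917 -1;0 0 0 -.0917 -1;0 0 0 -.0917 -1;0 0 0 -.0917 -1'
python3 -m crank '0 0 0 -.0917 -1;0 0 0 -.0917 -1;0 0 0 -.0917 -1;0 0 0 -.0917 -1;0 0 0 -.0917 -1;0 0 0 -.0917 -1;0 0 0 -.0917 -1;0 0 0 -.0917 -1;0 0 0 0 -1'
python3 -m crank '0 0 .2 0 -1;0 0 .2 0 -1;0 0 .2 0 -1;0 0 .2 0 -1;0 0 .2 0 -1;0 0 .17 0 -1;0 0 0 0 -1'
python3 - <<'E'
from h import *
s=read_state();print(s["joint_positions"],yaw());togo(*rk(-.2267,.07),.016,84.9)
E
```

```text
time: 3.3
ee_pos: [0.4414, 0.1328, 0.2514]
eef_rot: [0.582, 0.813, -0.0, 0.0]
ft_force: [-0.6, -0.4, -0.5]
width: 0.0006
grip_force: 0.0
time: 4.2
ee_pos: [0.4413, 0.1329, 0.2514]
eef_rot: [0.047, 0.999, -0.0, 0.0]
ft_force: [0.3, 0.4, -0.7]
width: 0.0001
grip_force: 0.0
time: 4.9
ee_pos: [0.4383, 0.1323, 0.0139]
eef_rot: [0.049, 0.999, -0.001, -0.004]
ft_force: [-0.7, -0.2, 0.9]
width: 0.0007
grip_force: 0.0
[ 0.32058805  0.31353537 -0.77745254  2.05989486  0.28114667  0.88120559
  0.85780789] 84.39102677133745
mm tool [-38.1   2.5  -2.4] units [-0.191  0.013 -0.012] yaw err deg(world) 0.51 -> units -0.006
```

```bash
python3 -m crank '-.05 0 0 -.006 -1;-.05 0 0 0 -1;-.04 0 0 0 -1;-.04 0 0 0 -1;-.04 0 0 0 -1;-.04 0 0 0 -1'
python3 -m crank '-.04 0 0 0 -1;-.04 0 0 0 -1'
python3 -m crank '-.04 0 0 0 -1;-.04 0 0 0 -1'
python3 -m crank '-.04 0 0 0 -1;-.04 0 0 0 -1'
```

```text
time: 5.5
ee_pos: [0.4938, 0.1288, 0.0176]
eef_rot: [0.041, 0.999, -0.0, 0.0]
ft_force: [-2.7, -0.1, 2.0]
width: 0.0006
grip_force: 1.3
time: 5.7
ee_pos: [0.5096, 0.1275, 0.0173]
eef_rot: [0.041, 0.999, -0.0, -0.0]
ft_force: [-2.4, -0.6, 2.7]
width: 0.0001
grip_force: 1.3
time: 5.9
ee_pos: [0.5256, 0.1261, 0.0173]
eef_rot: [0.041, 0.999, -0.0, -0.0]
ft_force: [-2.1, 0.4, 1.3]
width: 0.0004
grip_force: 1.3
time: 6.1
ee_pos: [0.5281, 0.1263, 0.0155]
eef_rot: [0.039, 0.999, -0.003, -0.013]
ft_force: [-86.1, -2.4, 63.8]
width: 0.0006
grip_force: 43.9
```

```bash
python3 -m crank '.06 0 0 0 -1;.06 0 0 0 -1;.1 0 0 0 -1'
python3 -m crank '.1 0 -.1 0 -1;0 0 -.24 0 -1;0 0 -.24 0 -1;0 0 -.24 0 -1;0 0 -.24 0 -1;0 0 -.2 0 0;0 0 0 0 0'
python3 - <<'E'
from h import *
s=read_state();print(s["joint_positions"],yaw())
c=cam("top");cv2.imwrite("pics/t1.png",np.hstack([crop(c["img"],255,130,110,110,4),crop(c["img"],380,160,90,110,4)]))
E
```

```text
time: 6.4
ee_pos: [0.4981, 0.1285, 0.0176]
eef_rot: [0.041, 0.999, 0.0, 0.001]
ft_force: [-0.1, -0.2, 0.3]
width: 0.0003
grip_force: 0.0
time: 7.1
ee_pos: [0.4799, 0.131, 0.2752]
eef_rot: [0.041, 0.999, 0.001, 0.005]
ft_force: [0.9, 0.4, -0.2]
width: 0.0095
grip_force: 0.0
[ 0.44220103  0.07479513 -0.8311297   1.67874398  0.05927173  1.40294305
  1.09157672] 85.28361565484119
```

View pics/t1.png

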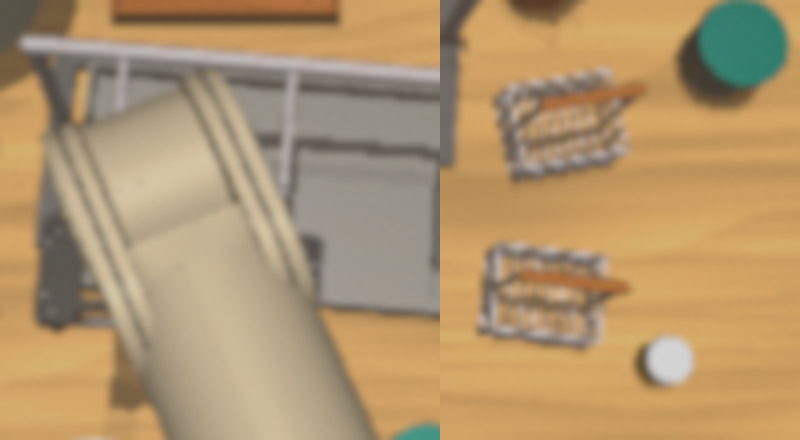

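Tray is home: its rear edge now shows under the rail, and the front moved by ~70 mm to the stop. Baskets unmoved. Going to the far basket (A).

Run:
```python
from h import *
togo(.5801,-.2504,.25,8.5)
```

```text
mm tool [-132.  -371.2   22.8] units [-0.66  -1.856  0.114] yaw err deg(world) -76.77 -> units 0.853
```

```bash
python3 -m crank '-.073 -.206 .012 0 1;-.073 -.206 .012 0 1;-.073 -.206 .012 0 1;-.073 -.206 .012 0 1;-.073 -.206 .012 0 1;-.073 -.206 .012 0 .4;-.073 -.206 .012 0 .4;-.073 -.206 .012 0 .4;-.073 -.206 .012 0 .4'
python3 -m crank '0 0 0 .095 .4;0 0 0 .095 .4;0 0 0 .095 .4;0 0 0 .095 .4;0 0 0 .095 .4;0 0 0 .095 .4;0 0 0 .095 .4;0 0 0 .095 .4;0 0 0 .093 .4;0 0 0 0 .4'
python3 - <<'E'
from h import *
togo(.5801,-.2504,.117,8.5);w=cam("wrist");t=cam("top")
cv2.imwrite("pics/w1.png",w["img"])
print(proj(w,[[.5834,-.2722,.136],[.5768,-.228,.136],[.59,-.3164,.136],[.5801,-.2504,.136]]))
E
```

```text
time: 8.05
ee_pos: [0.5777, -0.2522, 0.2463]
eef_rot: [0.041, 0.999, -0.0, -0.0]
ft_force: [1.1, 0.3, 0.0]
width: 0.0609
grip_force: 0.0
time: 9.05
ee_pos: [0.5775, -0.2503, 0.2465]
eef_rot: [0.653, 0.757, -0.0, -0.0]
ft_force: [-0.2, 0.2, 0.4]
width: 0.061
grip_force: 0.0
mm tool [ -0.5   2.7 129.5] units [-0.002  0.013  0.648] yaw err deg(world) 0.11 -> units -0.001
[[324.15967376 218.65759659]
 [324.21081612 174.69491509]
 [324.11131647 259.15802561]
 [324.13950753 197.42351278]]
```

View pics/w1.png

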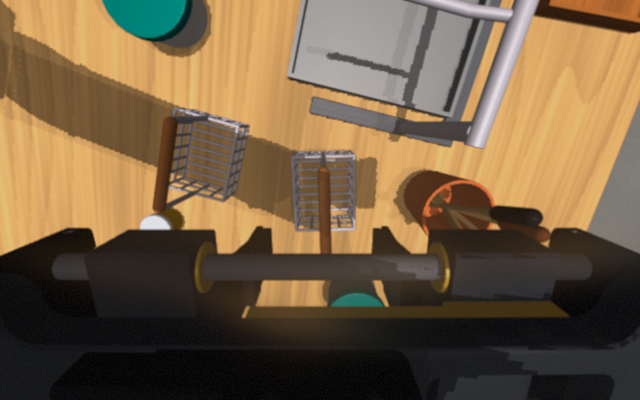

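The bar runs straight below between the fingers, from (323,168) to (325,250), which matches the prediction. The brush pot is off to the right with clearance. Descend and grip.

```bash
python3 -m crank '0 .013 .16 0 .4;0 0 .16 0 .4;0 0 .16 0 .4;0 0 .165 0 .4;0 0 0 0 .4;0 0 0 0 -1;0 0 0 0 -1;0 0 0 0 -1;0 0 0 0 -1;0 0 0 0 -1' 35
python3 -m crank '0 0 0 0 -1;0 0 0 0 -1;0 0 -.1 0 -1;0 0 -.2 0 -1;0 0 -.2 0 -1;0 0 -.2 0 -1;0 0 0 0 -1'
python3 - <<'E'
from h import *
togo(*rk(-.22,.022),.25,-5.1);togo(*rk(-.22,.022),.225,-5.1)
E
```

```text
time: 10.15
ee_pos: [0.5807, -0.2499, 0.1195]
eef_rot: [0.652, 0.758, 0.0, 0.001]
ft_force: [-0.7, 0.1, -0.0]
width: 0.0287
grip_force: 0.0
time: 10.85
ee_pos: [0.5824, -0.2502, 0.2649]
eef_rot: [0.653, 0.758, 0.001, 0.004]
ft_force: [1.5, -1.2, -3.1]
width: 0.0108
grip_force: 34.9
mm tool [344.6 -53.1  12.9] units [ 1.723 -0.265  0.065] yaw err deg(world) -13.64 -> units 0.152
mm tool [344.7 -53.2  37.9] units [ 1.724 -0.266  0.19 ] yaw err deg(world) -13.64 -> units 0.152
```

Run:
```python
from h import *
togo(.46,-.15,.30);m=R.from_quat(read_state()["eef_rot"]).as_matrix()
print(m.T@(np.r_[rk(-.22,.022),.26]-[.46,-.15,.30])/.2)
```

```text
mm tool [ 117.1 -105.9  -36.5] units [ 0.586 -0.53  -0.182] yaw err deg(world) 0 -> units 0.0
[1.13728794 0.2647962  0.19696113]
```

```bash
python3 -m crank '0 0 -.182 0 -1;.117 -.106 0 0 -1;.117 -.106 0 0 -1;.117 -.106 0 0 -1;.117 -.106 0 0 -1;.117 -.106 0 0 -1'
python3 -m crank '.142 .033 .0245 0 -1;.142 .033 .0245 0 -1;.142 .033 .0245 0 -1;.142 .033 .0245 0 -1;.142 .033 .0245 0 -1;.142 .033 .0245 0 -1;.142 .033 .0245 0 -1;.142 .033 .0245 0 -1;0 0 0 .076 -1;0 0 0 .076 -1'
python3 -m crank '0 0 0 0 -1'
python3 - <<'E'
from h import *
togo(*rk(-.22,.022),.223,-5.1);togo(*rk(-.074,.022),.223,-5.1)
w=cam("wrist");s=cam("scene");a=crop(s["img"],180,150,240,150,3)
cv2.imwrite("pics/w2.png",np.vstack([a]))
cv2.imwrite("pics/w2w.png",w["img"])
print(yaw())
E
```

```text
time: 11.45
ee_pos: [0.4566, -0.1489, 0.2938]
eef_rot: [0.653, 0.758, -0.0, -0.001]
ft_force: [0.0, 0.5, -2.1]
width: 0.0108
grip_force: 35.0
time: 12.45
ee_pos: [0.4759, 0.0836, 0.2546]
eef_rot: [0.739, 0.674, -0.001, -0.001]
ft_force: [0.3, -1.2, -2.4]
width: 0.0108
grip_force: 35.0
time: 12.55
ee_pos: [0.4762, 0.0828, 0.2549]
eef_rot: [0.739, 0.674, -0.001, -0.0]
ft_force: [-0.3, -0.2, -2.2]
width: 0.011
grip_force: 35.0
mm tool [ 0.2  2.8 31.9] units [0.001 0.014 0.159] yaw err deg(world) 0.13 -> units -0.001
mm tool [  0.5 148.8  31.7] units [0.002 0.744 0.158] yaw err deg(world) 0.13 -> units -0.001
-4.9548492539446585
```

View pics/w2.png

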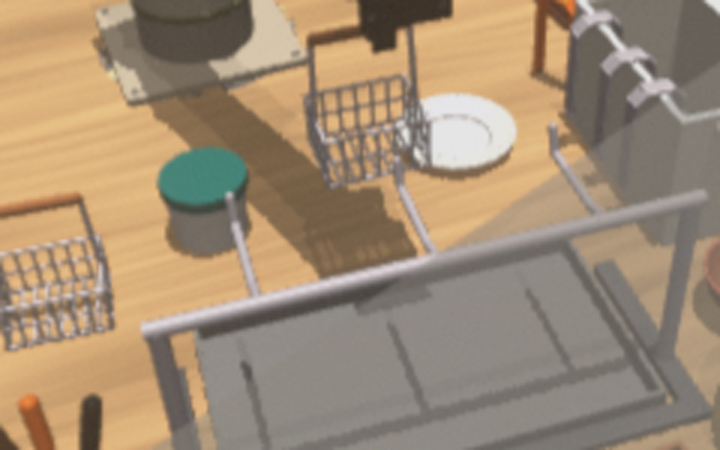

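```bash
python3 -m crank '0 0 .06 0 -1;0 0 .06 0 -1;0 .124 0 0 -1;0 .124 0 0 -1;0 .124 0 0 -1;0 .124 0 0 -1;0 .124 0 0 -1;0 .124 0 0 -1;0 0 0 0 -1'
python3 - <<'E'
from h import *
togo(*rk(-.074,.022),.185,-5.1)
s=cam("scene");a=crop(s["img"],260,140,160,120,5)
cv2.imwrite("pics/w3.png",a)
E
```

```text
time: 13.55
ee_pos: [0.6266, 0.0683, 0.2293]
eef_rot: [0.738, 0.674, -0.001, -0.001]
ft_force: [-0.5, -0.1, -3.1]
width: 0.0111
grip_force: 35.0
mm tool [ 1.1 -2.3 44.3] units [ 0.006 -0.011  0.221] yaw err deg(world) 0.07 -> units -0.001
```

View pics/w3.png

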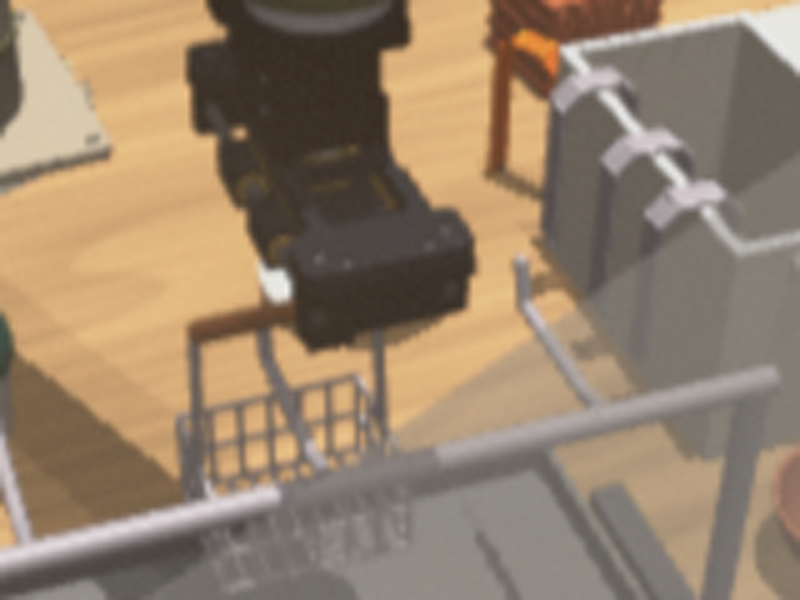

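The hook passes through the opening under the bar. Lower it.

```bash
python3 -m crank '.006 -.011 .1 0 -1;0 0 .08 0 -1;0 0 .02 0 -1;0 0 0 0 -1'
python3 -m crank '0 0 .02 0 -1;0 0 0 0 -1'
```

```text
time: 14.0
ee_pos: [0.6221, 0.0705, 0.191]
eef_rot: [0.738, 0.675, -0.001, -0.0]
ft_force: [1.0, -0.3, -2.5]
width: 0.0109
grip_force: 35.0
time: 14.2
ee_pos: [0.6229, 0.0707, 0.1881]
eef_rot: [0.738, 0.675, 0.0, 0.0]
ft_force: [-0.2, 0.0, -3.3]
width: 0.0111
grip_force: 35.0
```

```bash
python3 -m crank '0 0 .015 0 -1;0 0 0 0 -1'
python3 -m crank '0 0 .012 0 -1;0 0 0 0 -1'
```

```text
time: 14.4
ee_pos: [0.6227, 0.0707, 0.1848]
eef_rot: [0.738, 0.675, -0.0, 0.0]
ft_force: [-0.3, -0.1, -2.6]
width: 0.0112
grip_force: 35.0
time: 14.6
ee_pos: [0.6229, 0.0709, 0.1826]
eef_rot: [0.738, 0.675, 0.0, 0.0]
ft_force: [0.0, 0.4, -1.0]
width: 0.0112
grip_force: 35.0
```

```bash
python3 -m crank '0 0 .006 0 -1;0 0 0 0 -.9;0 0 0 0 -.7;0 0 0 0 -.4;0 0 0 0 -.2;0 0 0 0 -.2;0 0 -.1 0 -.2;0 0 -.2 0 -.2;0 0 -.2 0 -.2'
python3 - <<'E'
from h import *
togo(.4231,-.2227,.27,-5.7)
c=cam("top");s=cam("scene");cv2.imwrite("pics/t2.png",np.hstack([crop(c["img"],385,165,80,110,4),crop(s["img"],240,150,120,110,4)]))
E
```

```text
time: 15.5
ee_pos: [0.6222, 0.0706, 0.282]
eef_rot: [0.738, 0.675, -0.001, -0.0]
ft_force: [1.5, -1.1, -0.1]
width: 0.0346
grip_force: 0.0
mm tool [-310.  -172.    12.3] units [-1.55  -0.86   0.062] yaw err deg(world) -0.56 -> units 0.006
```

View pics/t2.png

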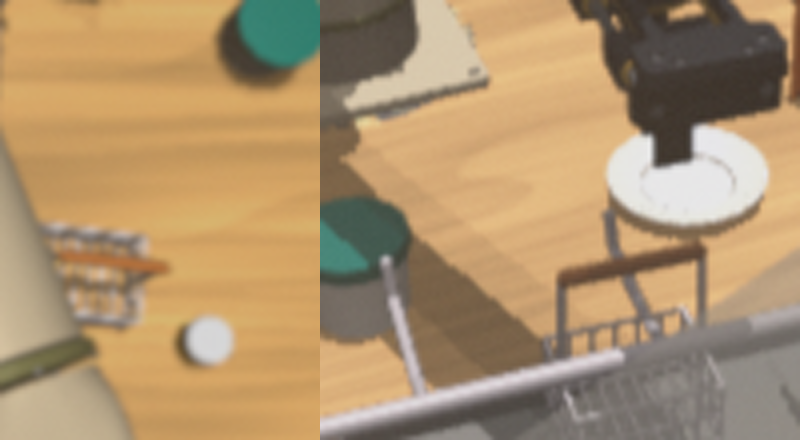

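Basket A hangs on the middle hook. Basket B's right end is still at (427,232), so it hasn't moved.

```bash
python3 -m crank '-.194 -.1075 .008 0 .4;-.194 -.1075 .008 0 .4;-.194 -.1075 .008 0 .4;-.194 -.1075 .008 0 .4;-.194 -.1075 .008 0 .4;-.194 -.1075 .008 0 .4;-.194 -.1075 .008 0 .4;-.194 -.1075 .008 0 .4;0 0 0 0 .4'
python3 - <<'E'
from h import *
togo(.4231,-.2227,.119,-5.7);w=cam("wrist");cv2.imwrite("pics/w4.png",crop(w["img"],200,100,240,160,3))
print(proj(w,[[.4255,-.1988,.142],[.4163,-.2903,.142]]))
E
```

```text
time: 16.5
ee_pos: [0.4199, -0.2284, 0.268]
eef_rot: [0.741, 0.671, -0.001, 0.0]
ft_force: [0.1, 0.1, -0.7]
width: 0.061
grip_force: 0.0
mm tool [  6.3   2.9 149. ] units [0.031 0.014 0.745] yaw err deg(world) -0.04 -> units 0.0
[[324.35300116 164.06176167]
 [323.98056119 247.99732796]]
```

View pics/w4.png

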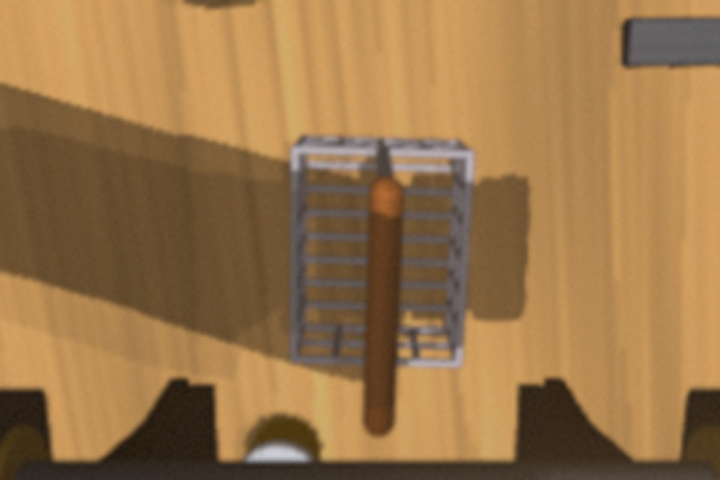

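```bash
python3 -m crank '.05 .025 .18 .01 .4;0 0 .18 0 .4;0 0 .18 0 .4;0 0 .195 0 .4;0 0 0 0 .4;0 0 0 0 -1;0 0 0 0 -1;0 0 0 0 -1;0 0 0 0 -1;0 0 0 0 -1' 35
python3 -m crank '0 0 0 0 -1;0 0 0 0 -1;0 0 -.1 0 -1;0 0 -.2 0 -1;0 0 -.2 0 -1;0 0 -.12 0 -1;0 0 0 0 -1'
python3 - <<'E'
from h import *
togo(*rk(-.22,-.118),.25,-5.1)
E
```

```text
time: 17.55
ee_pos: [0.4299, -0.2136, 0.1223]
eef_rot: [0.743, 0.669, 0.0, 0.001]
ft_force: [0.3, -0.7, -0.2]
width: 0.0285
grip_force: 0.0
time: 18.25
ee_pos: [0.4309, -0.2139, 0.2488]
eef_rot: [0.743, 0.669, 0.001, 0.003]
ft_force: [0.7, -0.1, -1.7]
width: 0.011
grip_force: 35.0
mm tool [160.   18.8  -1.4] units [ 0.8    0.094 -0.007] yaw err deg(world) 0.94 -> units -0.01
```

```bash
python3 -m crank '.163 .019 0 -.002 -1;.163 .019 0 -.002 -1;.163 .019 0 -.002 -1;.163 .019 .02 -.002 -1;.163 .019 .02 -.002 -1;0 0 .02 0 -1;0 0 0 0 -1'
python3 - <<'E'
from h import *
togo(*rk(-.076,-.115),.232,-5.1)
E
```

```text
time: 18.95
ee_pos: [0.4638, -0.0526, 0.2319]
eef_rot: [0.738, 0.675, -0.001, -0.001]
ft_force: [0.0, 1.0, -2.4]
width: 0.0111
grip_force: 35.0
mm tool [ -1.  147.1  -0.5] units [-0.005  0.735 -0.002] yaw err deg(world) -0.05 -> units 0.001
```

```bash
python3 -m crank '0 .122 0 0 -1;0 .122 0 0 -1;0 .122 0 0 -1;0 .122 0 0 -1;0 .122 0 0 -1;0 .12 0 0 -1;0 0 0 0 -1;0 0 0 0 -1'
python3 - <<'E'
from h import *
togo(*rk(-.076,-.115),.186,-5.1)
s=cam("scene");cv2.imwrite("pics/w5.png",crop(s["img"],180,150,160,120,4))
E
```

```text
time: 19.75
ee_pos: [0.6095, -0.0672, 0.2323]
eef_rot: [0.739, 0.674, -0.001, -0.001]
ft_force: [-0.8, -0.4, -2.6]
width: 0.0106
grip_force: 35.0
mm tool [ 0.7  0.7 46.3] units [0.003 0.004 0.231] yaw err deg(world) 0.11 -> units -0.001
```

View pics/w5.png

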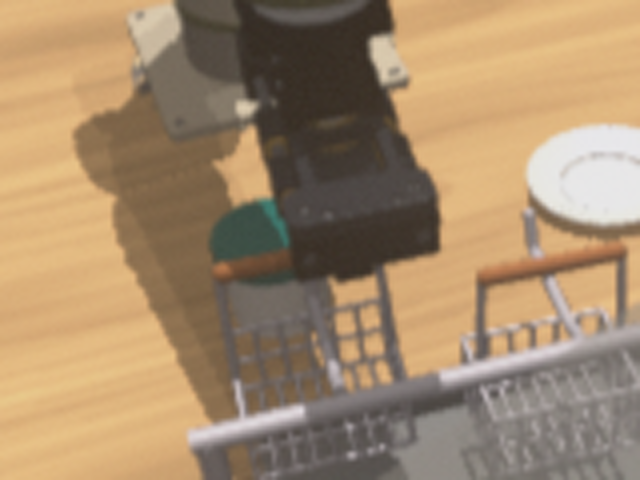

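The hook is inside the handle opening between the uprights. Lower it slowly.

```bash
python3 -m crank '0 0 .1 0 -1;0 0 .08 0 -1;0 0 .03 0 -1;0 0 0 0 -1'
python3 -m crank '0 0 .015 0 -1;0 0 0 0 -1'
python3 -m crank '0 0 .012 0 -1;0 0 0 0 -1'
```

```text
time: 20.2
ee_pos: [0.6091, -0.0665, 0.1906]
eef_rot: [0.738, 0.675, -0.001, -0.001]
ft_force: [-0.3, 0.3, -2.6]
width: 0.0111
grip_force: 35.0
time: 20.4
ee_pos: [0.6101, -0.0662, 0.1889]
eef_rot: [0.738, 0.675, 0.0, 0.0]
ft_force: [-0.2, 0.4, -2.5]
width: 0.011
grip_force: 35.0
time: 20.6
ee_pos: [0.61, -0.0662, 0.1862]
eef_rot: [0.738, 0.675, 0.0, 0.0]
ft_force: [-0.0, 0.0, -1.6]
width: 0.0107
grip_force: 35.0
```

```bash
python3 -m crank '0 0 .012 0 -1;0 0 0 0 -.9;0 0 0 0 -.7;0 0 0 0 -.4;0 0 0 0 -.2;0 0 0 0 -.2;0 0 -.1 0 -.2;0 0 -.22 0 -.2;0 0 -.22 0 -.2;0 0 -.05 0 .2'
python3 - <<'E'
from h import *
togo(.4644,.3449,.28)
E
```

```text
time: 21.6
ee_pos: [0.6115, -0.0659, 0.3072]
eef_rot: [0.738, 0.675, 0.002, 0.003]
ft_force: [0.3, -0.1, -0.1]
width: 0.038
grip_force: 0.0
mm tool [ 395.9 -183.6   25.8] units [ 1.98  -0.918  0.129] yaw err deg(world) 0 -> units 0.0
```

```bash
python3 -m crank '.198 -.092 .01 0 1;.198 -.092 .01 0 1;.198 -.092 .01 0 1;.198 -.092 .01 0 1;.198 -.092 .01 0 1;.198 -.092 .01 0 1;.198 -.092 .01 0 1;.198 -.092 .01 0 1;.198 -.092 .01 0 1;.198 -.092 .01 0 1'
python3 -m crank '0 0 0 -.0924 1;0 0 0 -.0924 1;0 0 0 -.0924 1;0 0 0 -.0924 1;0 0 0 -.0924 1;0 0 0 -.0924 1;0 0 0 -.0924 1;0 0 0 -.0924 1;0 0 0 -.0924 1;0 0 0 -.0924 1'
python3 -m crank '0 0 0 -.0924 1;0 0 0 0 1'
python3 - <<'E'
from h import *
print(yaw(),read_state()["joint_positions"]);w=cam("wrist");t=cam("top");s=cam("scene")
cv2.imwrite("pics/w6.png",w["img"])
for q in((.5244,.3431),(.4644,.3449),(.3901,.3516)):print(proj(w,[*q,.164]))
E
```

```text
time: 22.6
ee_pos: [0.4615, 0.346, 0.2814]
eef_rot: [0.738, 0.674, 0.0, 0.0]
ft_force: [0.9, -0.5, -0.5]
width: 0.0867
grip_force: 0.0
time: 23.6
ee_pos: [0.4622, 0.3446, 0.2813]
eef_rot: [0.101, 0.995, -0.0, -0.0]
ft_force: [0.1, 0.4, -0.3]
width: 0.0869
grip_force: 0.0
time: 23.8
ee_pos: [0.4622, 0.3445, 0.2812]
eef_rot: [0.031, 1.0, -0.0, -0.0]
ft_force: [-0.4, 0.6, 0.2]
width: 0.0872
grip_force: 0.0
86.46267624667374 [ 0.12920552  0.38668452 -1.09961667  1.45895734  0.34303992  1.50447409
  0.54651945]
[[323.72872892 251.651483  ]]
[[321.9852116  197.00937883]]
[[324.29211661 120.28889685]]
```

View pics/w6.png

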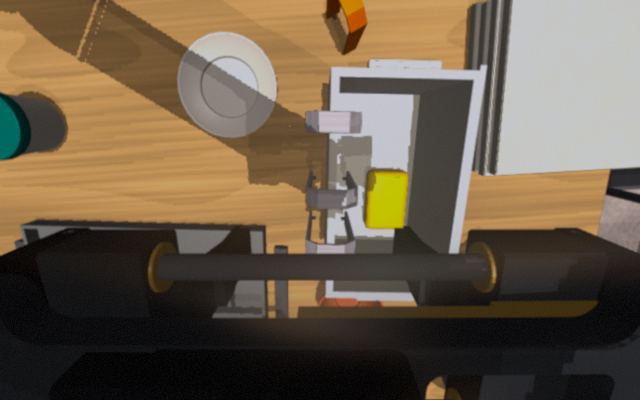

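Wrist view: the three metal bows are at (334,121), (330,193) and (330,246), with the orange decoy apart at (350,20).

Run:
```python
from h import *
w=cam("wrist")
for q in((334,121.5),(330.5,194.5),(330,246)):
    p=px(w,*q,.164);print(p);togo(*p[:2],.119,86.4)
for q in((332,75),(333,294)):print(px(w,*q,.16))
togo(.4644,.347,.119,86.4)
```

```text
[0.39186822 0.36124739 0.164     ]
mm tool [ 71.3  11.8 162.6] units [0.357 0.059 0.813] yaw err deg(world) 0.27 -> units -0.003
[0.46246166 0.35372875 0.164     ]
mm tool [  0.4   9.1 162.6] units [0.002 0.045 0.813] yaw err deg(world) 0.27 -> units -0.003
[0.51849486 0.34986194 0.164     ]
mm tool [-55.8   9.  162.6] units [-0.279  0.045  0.813] yaw err deg(world) 0.27 -> units -0.003
[0.35047094 0.36191934 0.16      ]
[0.5791388  0.34972478 0.16      ]
mm tool [ -2.    2.5 162.6] units [-0.01   0.013  0.813] yaw err deg(world) 0.27 -> units -0.003
```

Run:
```python
from h import *
s=cam("scene")
for q in((378.6,158),(389.6,169.4),(397.6,180)):print(px(s,*q,.164))
for q in((373,150),(408.4,190)):print(px(s,*q,.16))
cv2.imwrite("pics/s2.png",crop(s["img"],350,130,80,80,7))
```

```text
[0.40563801 0.35226227 0.164     ]
[0.47529656 0.35015231 0.164     ]
[0.53218027 0.34247887 0.164     ]
[0.34997013 0.36368673 0.16      ]
[0.58139823 0.34748864 0.16      ]
```

View pics/s2.png

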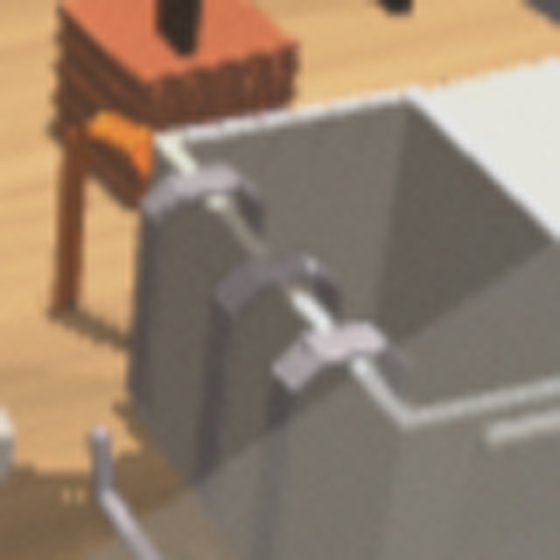

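```bash
python3 -m crank '-.003 .028 .2 0 1;0 0 .2 0 1;0 0 .2 0 1;0 0 .1 0 1'
python3 -m crank '0 0 .11 0 1;0 0 0 0 1;0 0 0 0 -.2;0 0 0 0 -.2;0 0 0 0 -.2;0 0 0 0 -.2;0 0 0 0 -.2;0 0 0 0 -.2' 20
python3 -m crank '0 0 0 0 -.2;0 0 0 0 -.2;0 0 0 0 -.2' 35
```

```text
time: 24.45
ee_pos: [0.4622, 0.349, 0.1384]
eef_rot: [0.033, 0.999, -0.001, -0.001]
ft_force: [0.1, 0.1, -0.2]
width: 0.0869
grip_force: 0.0
time: 25.25
ee_pos: [0.4634, 0.3504, 0.1201]
eef_rot: [0.032, 0.999, 0.0, 0.0]
ft_force: [-0.5, 0.5, 2.5]
width: 0.0549
grip_force: 19.9
time: 25.55
ee_pos: [0.4633, 0.3505, 0.1201]
eef_rot: [0.032, 0.999, 0.0, 0.0]
ft_force: [0.1, -0.6, 6.4]
width: 0.0545
grip_force: 34.8
```

```bash
python3 -m crank '0 0 -.1 0 -.2;0 0 -.2 0 -.2;0 0 -.2 0 -.2;0 0 -.2 0 -.2;0 0 -.2 0 -.2;0 0 -.15 0 -.2;0 0 0 0 -.2'
python3 - <<'E'
from h import *
togo(*rk(0,.08),.33,-5.1)
w=cam("wrist");cv2.imwrite("pics/w7.png",w["img"])
E
```

```text
time: 26.25
ee_pos: [0.4636, 0.3513, 0.3333]
eef_rot: [0.032, 0.999, 0.002, 0.002]
ft_force: [0.4, 0.2, -2.7]
width: 0.0548
grip_force: 34.8
mm tool [-253.8 -214.7    3.5] units [-1.269 -1.073  0.018] yaw err deg(world) 88.57 -> units -0.984
```

```bash
python3 -m crank '-.1586 -.134 0 0 -.2;-.1586 -.134 0 0 -.2;-.1586 -.134 0 0 -.2;-.1586 -.134 0 0 -.2;-.1586 -.134 0 0 -.2;-.1586 -.134 0 0 -.2;-.1586 -.134 0 0 -.2;-.1586 -.134 0 0 -.2'
python3 -m crank '0 0 0 .0924 -.2;0 0 0 .0924 -.2;0 0 0 .0924 -.2;0 0 0 .0924 -.2;0 0 0 .0924 -.2;0 0 0 .0924 -.2;0 0 0 .0924 -.2;0 0 0 .0924 -.2;0 0 0 .0924 -.2;0 0 0 .0924 -.2'
python3 -m crank '0 0 0 .0924 -.2;0 0 0 0 -.2'
python3 - <<'E'
from h import *
togo(*rk(0,.08),.18,-5.1)
w=cam("wrist");cv2.imwrite("pics/w7.png",w["img"])
print(proj(w,[np.r_[rk(x,y),z] for x,y,z in((0,.2,.207),(0,.14,.207),(0,.08,.207),(-.116,.14,.216),(-.05,.14,.194))]))
E
```

```text
time: 27.1
ee_pos: [0.7034, 0.1183, 0.3273]
eef_rot: [0.032, 0.999, -0.001, -0.001]
ft_force: [0.6, 1.0, -1.5]
width: 0.0548
grip_force: 34.8
time: 28.1
ee_pos: [0.7023, 0.1197, 0.3272]
eef_rot: [0.689, 0.724, -0.002, -0.001]
ft_force: [0.7, 0.1, -1.3]
width: 0.0547
grip_force: 34.8
time: 28.3
ee_pos: [0.7023, 0.1198, 0.3275]
eef_rot: [0.739, 0.674, -0.001, -0.0]
ft_force: [0.5, -0.3, -1.3]
width: 0.0545
grip_force: 34.8
mm tool [  1.4   1.2 147.5] units [0.007 0.006 0.738] yaw err deg(world) 0.17 -> units -0.002
[[322.37728532  64.96834267]
 [322.48737574 132.62832626]
 [322.58490024 193.18502013]
 [198.3195406  133.44522082]
 [272.77393206 132.25769921]]
```

View pics/w7.png

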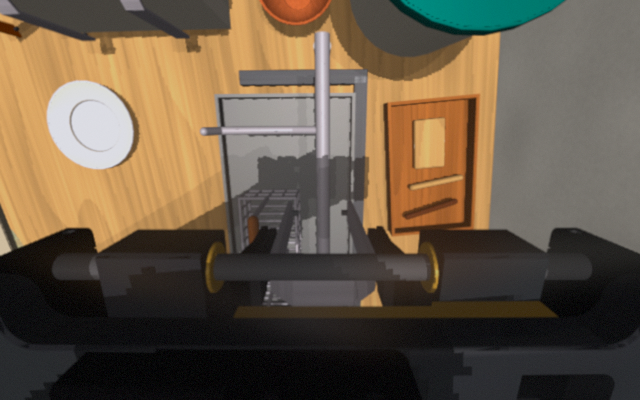

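The rail sits at u≈322, as predicted, and the hook 1 tip at (205,131). The tongs' legs straddle the rail line. Lower.

```bash
python3 -m crank '0 .006 .2 0 -.2;0 0 .2 0 -.2;0 0 .2 0 -.2;0 0 .12 0 -.2;0 0 .04 0 -.2;0 0 0 0 -.2'
python3 -m crank '0 0 .02 0 -.2;0 0 0 0 -.2'
python3 -m crank '0 0 .015 0 -.2;0 0 0 0 -.2'
```

```text
time: 28.95
ee_pos: [0.7033, 0.1197, 0.1764]
eef_rot: [0.737, 0.676, -0.001, -0.001]
ft_force: [0.3, -0.1, -1.0]
width: 0.0547
grip_force: 34.8
time: 29.15
ee_pos: [0.7044, 0.1202, 0.1749]
eef_rot: [0.738, 0.675, 0.001, 0.0]
ft_force: [-0.2, 0.1, -1.6]
width: 0.0548
grip_force: 34.8
time: 29.35
ee_pos: [0.704, 0.12, 0.171]
eef_rot: [0.738, 0.675, 0.0, 0.0]
ft_force: [-0.0, 0.4, -1.5]
width: 0.0549
grip_force: 34.8
```

```bash
python3 -m crank '0 0 .015 0 -.2;0 0 0 0 -.2'
python3 -m crank '0 0 .012 0 -.2;0 0 0 0 -.2'
```

```text
time: 29.55
ee_pos: [0.7038, 0.1199, 0.1674]
eef_rot: [0.738, 0.675, -0.0, -0.0]
ft_force: [-0.3, -0.0, -2.2]
width: 0.0549
grip_force: 34.8
time: 29.75
ee_pos: [0.704, 0.12, 0.1669]
eef_rot: [0.738, 0.675, 0.0, 0.0]
ft_force: [-4.2, -1.0, 8.2]
width: 0.055
grip_force: 34.8
```

```bash
python3 -m crank '0 0 0 0 .3;0 0 0 0 .5;0 0 0 0 .65;0 0 0 0 .65;0 0 -.05 0 .65;0 0 -.2 0 .65;0 0 -.22 0 .65;0 0 -.15 0 .65'
python3 - <<'E'
from h import *
togo(.5185,.348,.29)
s=cam("scene");cv2.imwrite("pics/s3.png",s["img"][110:360,180:500].repeat(2,0).repeat(2,1))
E
```

```text
time: 30.55
ee_pos: [0.7042, 0.1202, 0.2936]
eef_rot: [0.738, 0.675, 0.002, 0.001]
ft_force: [0.2, 0.3, 0.3]
width: 0.072
grip_force: 0.0
mm tool [ 210.2 -205.4    3.2] units [ 1.051 -1.027  0.016] yaw err deg(world) 0 -> units 0.0
```

View pics/s3.png

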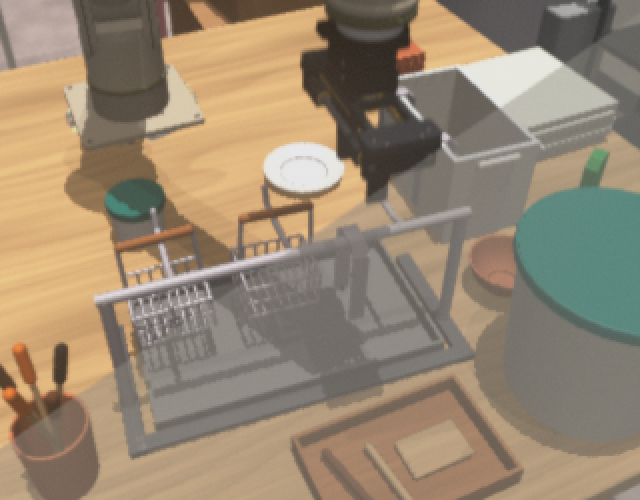

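That view shows two baskets hung and the tongs astride the rail. I have now viewed 16 pictures, over the limit of 14, so from here I check only by numbers.

```bash
python3 -m crank '.150 -.1467 0 0 1;.150 -.1467 0 0 1;.150 -.1467 0 0 1;.150 -.1467 0 0 1;.150 -.1467 0 0 1;.150 -.1467 0 0 1;.150 -.1467 0 0 1'
python3 -m crank '0 0 0 -.0924 1;0 0 0 -.0924 1;0 0 0 -.0924 1;0 0 0 -.0924 1;0 0 0 -.0924 1;0 0 0 -.0924 1;0 0 0 -.0924 1;0 0 0 -.0924 1;0 0 0 -.0924 1;0 0 0 -.0924 1'
python3 -m crank '0 0 0 -.0924 1;0 0 0 0 1'
python3 - <<'E'
from h import *
togo(.520,.347,.120,86.4);t=cam("top");
# tongs on the wall: bright low-saturation bow pixels overhanging the wall's outer (dark) side, along wall in top view
g=cv2.cvtColor(t["img"],cv2.COLOR_BGR2GRAY)
for v in range(190,250,2):print(v,g[v,236:248].tolist())
E
```

```text
time: 31.3
ee_pos: [0.5169, 0.3487, 0.29]
eef_rot: [0.738, 0.675, 0.0, 0.0]
ft_force: [-0.1, 0.5, 0.4]
width: 0.0872
grip_force: 0.0
time: 32.3
ee_pos: [0.5182, 0.3475, 0.2899]
eef_rot: [0.101, 0.995, 0.0, 0.0]
ft_force: [0.4, -0.4, 0.3]
width: 0.087
grip_force: 0.0
time: 32.5
ee_pos: [0.5182, 0.3475, 0.2896]
eef_rot: [0.031, 1.0, 0.0, 0.0]
ft_force: [0.1, 0.2, 0.2]
width: 0.0868
grip_force: 0.0
mm tool [ -1.8  -0.4 169.6] units [-0.009 -0.002  0.848] yaw err deg(world) -0.07 -> units 0.001
190 [193, 193, 192, 192, 192, 191, 190, 189, 188, 185, 184, 182]
192 [191, 193, 193, 193, 193, 193, 192, 192, 191, 191, 190, 187]
194 [185, 188, 190, 192, 193, 193, 194, 193, 192, 193, 192, 191]
196 [183, 183, 185, 186, 188, 190, 192, 193, 193, 193, 193, 193]
198 [180, 182, 182, 182, 183, 185, 187, 189, 190, 193, 193, 194]
200 [176, 178, 179, 180, 182, 183, 182, 184, 186, 189, 190, 191]
202 [173, 174, 175, 177, 178, 180, 181, 181, 183, 183, 184, 187]
204 [168, 170, 172, 173, 175, 176, 178, 178, 181, 181, 181, 183]
206 [164, 165, 168, 169, 171, 172, 173, 176, 176, 179, 179, 181]
208 [160, 161, 163,
[... 550 characters left out ...]

226 [87, 86, 86, 86, 87, 85, 88, 90, 97, 100, 104, 109]
228 [86, 85, 87, 86, 87, 86, 89, 94, 100, 104, 111, 115]
230 [86, 87, 86, 86, 86, 86, 89, 96, 108, 131, 153, 161]
232 [86, 87, 87, 86, 87, 86, 91, 99, 113, 138, 159, 166]
234 [86, 85, 87, 86, 87, 88, 92, 99, 110, 134, 155, 163]
236 [98, 91, 89, 89, 88, 88, 93, 100, 116, 137, 154, 161]
238 [141, 127, 127, 127, 119, 97, 89, 101, 123, 145, 153, 153]
240 [148, 135, 135, 129, 113, 90, 78, 83, 101, 122, 144, 157]
242 [141, 134, 133, 123, 102, 83, 76, 75, 79, 95, 123, 144]
244 [96, 100, 102, 98, 90, 84, 82, 80, 80, 88, 98, 107]
246 [87, 86, 87, 86, 88, 94, 100, 100, 98, 100, 103, 106]
248 [86, 86, 87, 86, 89, 96, 104, 112, 122, 125, 125, 124]
```

```bash
python3 -m crank '-.009 0 .2 0 1;0 0 .2 0 1;0 0 .2 0 1;0 0 .1 0 1'
python3 -m crank '0 0 .145 0 1;0 0 0 0 1;0 0 0 0 -.2;0 0 0 0 -.2;0 0 0 0 -.2;0 0 0 0 -.2;0 0 0 0 -.2;0 0 0 0 -.2' 20
python3 -m crank '0 0 0 0 -.2;0 0 0 0 -.2;0 0 0 0 -.2' 35
```

```text
time: 32.95
ee_pos: [0.5191, 0.3461, 0.146]
eef_rot: [0.035, 0.999, -0.001, -0.001]
ft_force: [0.9, 0.3, 0.6]
width: 0.087
grip_force: 0.0
time: 33.75
ee_pos: [0.5202, 0.3476, 0.1209]
eef_rot: [0.032, 0.999, 0.0, 0.0]
ft_force: [-0.4, -0.6, 2.7]
width: 0.0544
grip_force: 19.9
time: 34.05
ee_pos: [0.5202, 0.3476, 0.1208]
eef_rot: [0.032, 0.999, 0.0, 0.0]
ft_force: [-1.2, -1.6, 7.2]
width: 0.0547
grip_force: 34.9
```

```bash
python3 -m crank '0 0 -.1 0 -.2;0 0 -.2 0 -.2;0 0 -.2 0 -.2;0 0 -.2 0 -.2;0 0 -.2 0 -.2;0 0 -.15 0 -.2;0 0 0 0 -.2'
python3 - <<'E'
from h import *
togo(*rk(0,.178),.33,-5.1)
E
```

```text
time: 34.75
ee_pos: [0.5204, 0.3485, 0.3342]
eef_rot: [0.032, 0.999, 0.002, 0.002]
ft_force: [-0.7, 0.5, -1.4]
width: 0.0549
grip_force: 34.9
mm tool [-199.5 -117.5    4.5] units [-0.997 -0.587  0.023] yaw err deg(world) 88.57 -> units -0.984
```

Run:
```python
from h import *
t=cam("top");s=cam("scene")
for z in(.1,.15,.2,.25,.3):
    a=px(t,232,98,z);b=px(s,493,243,z)
    print(z,np.round(a,3),np.round(b,3),"r top",np.round(np.linalg.norm(px(t,198,98,z)-px(t,266,98,z))/2,3),"near pt",np.round(px(t,232,132,z),3),np.round(px(t,262,117,z),3))
```

```text
0.1 [0.921 0.39  0.1  ] [0.8   0.471 0.1  ] r top 0.127 near pt [0.787 0.384 0.1  ] [0.844 0.277 0.1  ]
0.15 [0.896 0.379 0.15 ] [0.833 0.423 0.15 ] r top 0.122 near pt [0.767 0.373 0.15 ] [0.822 0.27  0.15 ]
0.2 [0.87  0.367 0.2  ] [0.865 0.375 0.2  ] r top 0.117 near pt [0.747 0.361 0.2  ] [0.8   0.262 0.2  ]
0.25 [0.845 0.355 0.25 ] [0.898 0.327 0.25 ] r top 0.112 near pt [0.727 0.35  0.25 ] [0.777 0.255 0.25 ]
0.3 [0.82  0.344 0.3  ] [0.931 0.278 0.3  ] r top 0.107 near pt [0.707 0.338 0.3  ] [0.755 0.248 0.3  ]
```

```bash
python3 -m crank '-.1662 -.098 0 0 -.2;-.1662 -.098 0 0 -.2;-.1662 -.098 0 0 -.2;-.1662 -.098 0 0 -.2;-.1662 -.098 0 0 -.2;-.1662 -.098 0 0 -.2;0 0 0 .0924 -.2;0 0 0 .0924 -.2;0 0 0 .0924 -.2'
python3 -m crank '0 0 0 .0924 -.2;0 0 0 .0924 -.2;0 0 0 .0924 -.2;0 0 0 .0924 -.2;0 0 0 .0924 -.2;0 0 0 .0924 -.2;0 0 0 .0924 -.2;0 0 0 .0924 -.2;0 0 0 0 -.2'
python3 - <<'E'
from h import *
print(yaw(),read_state()["joint_positions"]);togo(*rk(0,.173),.18,-5.1)
E
```

```text
time: 35.75
ee_pos: [0.7114, 0.2169, 0.3274]
eef_rot: [0.25, 0.968, -0.001, -0.001]
ft_force: [0.3, 0.2, -1.8]
width: 0.0551
grip_force: 34.9
time: 36.65
ee_pos: [0.7112, 0.2169, 0.3281]
eef_rot: [0.739, 0.674, -0.002, -0.0]
ft_force: [0.1, 0.4, -2.0]
width: 0.0549
grip_force: 34.9
-5.27879268378737 [-0.02385711  0.69296439 -0.73329021  0.8211706   0.44967131  1.75172441
 -0.63693415]
mm tool [ -3.    0.9 148.1] units [-0.015  0.004  0.74 ] yaw err deg(world) 0.18 -> units -0.002
```

```bash
python3 -m crank '-.015 .004 .2 0 -.2;0 0 .2 0 -.2;0 0 .2 0 -.2;0 0 .12 0 -.2;0 0 .04 0 -.2;0 0 0 0 -.2'
python3 -m crank '0 0 .02 0 -.2;0 0 0 0 -.2'
python3 -m crank '0 0 .015 0 -.2;0 0 0 0 -.2'
python3 -m crank '0 0 .01 0 -.2;0 0 0 0 -.2'
```

```text
time: 37.25
ee_pos: [0.7114, 0.2137, 0.1767]
eef_rot: [0.737, 0.676, -0.001, -0.0]
ft_force: [-0.1, 0.6, -1.4]
width: 0.0545
grip_force: 34.9
time: 37.45
ee_pos: [0.7124, 0.2146, 0.1755]
eef_rot: [0.738, 0.675, 0.001, 0.0]
ft_force: [-0.3, -0.3, -1.5]
width: 0.0544
grip_force: 34.9
time: 37.65
ee_pos: [0.7121, 0.2143, 0.1716]
eef_rot: [0.738, 0.675, 0.0, 0.0]
ft_force: [0.4, -0.6, -1.5]
width: 0.055
grip_force: 34.9
time: 37.85
ee_pos: [0.712, 0.2142, 0.1692]
eef_rot: [0.738, 0.675, -0.0, 0.0]
ft_force: [-0.1, 0.0, -1.5]
width: 0.0544
grip_force: 34.9
```

```bash
python3 -m crank '0 0 .01 0 -.2;0 0 0 0 -.2'
python3 -m crank '0 0 .01 0 -.2;0 0 0 0 -.2'
```

```text
time: 38.05
ee_pos: [0.7121, 0.2143, 0.1678]
eef_rot: [0.738, 0.675, 0.0, 0.0]
ft_force: [-0.9, -0.3, 2.4]
width: 0.0545
grip_force: 34.9
time: 38.25
ee_pos: [0.7123, 0.2144, 0.1677]
eef_rot: [0.738, 0.675, 0.001, 0.001]
ft_force: [-5.8, -1.6, 12.4]
width: 0.0548
grip_force: 34.8
```

```bash
python3 -m crank '0 0 0 0 .3;0 0 0 0 .5;0 0 0 0 .65;0 0 0 0 .65;0 0 -.05 0 .65;0 0 -.2 0 .65;0 0 -.22 0 .65;0 0 -.15 0 .65'
python3 - <<'E'
from h import *
togo(.391,.357,.29)
E
```

```text
time: 39.05
ee_pos: [0.7122, 0.2145, 0.2935]
eef_rot: [0.738, 0.675, 0.002, 0.0]
ft_force: [-0.0, 0.5, -0.3]
width: 0.0716
grip_force: 0.0
mm tool [ 113.1 -332.7    2.9] units [ 0.565 -1.663  0.014] yaw err deg(world) 0 -> units 0.0
```

```bash
python3 -m crank '.0706 -.208 0 0 1;.0706 -.208 0 0 1;.0706 -.208 0 0 1;.0706 -.208 0 0 1;.0706 -.208 0 0 1;.0706 -.208 0 0 1;.0706 -.208 0 0 1;.0706 -.208 0 0 1'
python3 -m crank '0 0 0 -.0924 1;0 0 0 -.0924 1;0 0 0 -.0924 1;0 0 0 -.0924 1;0 0 0 -.0924 1;0 0 0 -.0924 1;0 0 0 -.0924 1;0 0 0 -.0924 1;0 0 0 -.0924 1;0 0 0 -.0924 1'
python3 -m crank '0 0 0 -.0924 1;0 0 0 0 1'
python3 - <<'E'
from h import *
print(read_state()["joint_positions"]);togo(.391,.357,.120,86.4)
E
```

```text
time: 39.85
ee_pos: [0.3889, 0.3573, 0.2901]
eef_rot: [0.738, 0.675, 0.0, 0.0]
ft_force: [0.1, 0.2, 0.4]
width: 0.0872
grip_force: 0.0
time: 40.85
ee_pos: [0.3906, 0.3568, 0.2901]
eef_rot: [0.101, 0.995, 0.0, 0.0]
ft_force: [0.3, 0.9, 0.0]
width: 0.0869
grip_force: 0.0
time: 41.05
ee_pos: [0.3906, 0.3567, 0.2899]
eef_rot: [0.031, 1.0, 0.0, 0.0]
ft_force: [-1.2, 0.3, 0.6]
width: 0.0871
grip_force: 0.0
[ 0.19602171  0.26817658 -1.19801752  1.56205198  0.25070328  1.48217184
  0.49738797]
mm tool [ -0.3   0.3 169.9] units [-0.001  0.001  0.85 ] yaw err deg(world) -0.08 -> units 0.001
```

```bash
python3 -m crank '0 0 .2 0 1;0 0 .2 0 1;0 0 .2 0 1;0 0 .1 0 1'
python3 -m crank '0 0 .148 0 1;0 0 0 0 1;0 0 0 0 -.2;0 0 0 0 -.2;0 0 0 0 -.2;0 0 0 0 -.2;0 0 0 0 -.2;0 0 0 0 -.2' 20
python3 -m crank '0 0 0 0 -.2;0 0 0 0 -.2;0 0 0 0 -.2' 35
python3 -m crank '0 0 -.1 0 -.2;0 0 -.2 0 -.2;0 0 -.2 0 -.2;0 0 -.2 0 -.2;0 0 -.2 0 -.2;0 0 -.15 0 -.2;0 0 0 0 -.2'
python3 - <<'E'
from h import *
togo(*rk(0,.113),.33,-5.1)
E
```

```text
time: 41.45
ee_pos: [0.3899, 0.3554, 0.1467]
eef_rot: [0.034, 0.999, -0.001, -0.001]
ft_force: [0.3, -0.2, -0.0]
width: 0.0871
grip_force: 0.0
time: 42.25
ee_pos: [0.3909, 0.3568, 0.1202]
eef_rot: [0.032, 0.999, 0.0, 0.0]
ft_force: [0.7, -0.7, 4.0]
width: 0.0549
grip_force: 19.9
time: 42.55
ee_pos: [0.3909, 0.3568, 0.1202]
eef_rot: [0.032, 0.999, 0.0, 0.0]
ft_force: [-0.1, -0.9, 5.8]
width: 0.055
grip_force: 34.8
time: 43.25
ee_pos: [0.3912, 0.3577, 0.3331]
eef_rot: [0.032, 0.999, 0.002, 0.002]
ft_force: [-0.0, -0.5, -2.9]
width: 0.0547
grip_force: 34.8
mm tool [-327.4 -183.4    3.7] units [-1.637 -0.917  0.018] yaw err deg(world) 88.57 -> units -0.984
```

```bash
python3 -m crank '-.2046 -.1146 0 0 -.2;-.2046 -.1146 0 0 -.2;-.2046 -.1146 0 0 -.2;-.2046 -.1146 0 0 -.2;-.2046 -.1146 0 0 -.2;-.2046 -.1146 0 0 -.2;-.2046 -.1146 0 0 -.2;-.2046 -.1146 0 0 -.2;0 0 0 0 -.2'
python3 -m crank '0 0 0 .0924 -.2;0 0 0 .0924 -.2;0 0 0 .0924 -.2;0 0 0 .0924 -.2;0 0 0 .0924 -.2;0 0 0 .0924 -.2;0 0 0 .0924 -.2;0 0 0 .0924 -.2;0 0 0 .0924 -.2;0 0 0 .0924 -.2'
python3 -m crank '0 0 0 .0924 -.2;0 0 0 0 -.2'
python3 - <<'E'
from h import *
togo(*rk(0,.112),.18,-5.1)
t=cam("wrist")
E
```

```text
time: 44.15
ee_pos: [0.7099, 0.1464, 0.325]
eef_rot: [0.036, 0.999, -0.001, -0.002]
ft_force: [0.7, 0.1, -1.1]
width: 0.0549
grip_force: 34.8
time: 45.15
ee_pos: [0.7053, 0.1526, 0.3279]
eef_rot: [0.689, 0.724, -0.001, -0.0]
ft_force: [-0.6, 0.3, -1.6]
width: 0.0549
grip_force: 34.8
time: 45.35
ee_pos: [0.7054, 0.1526, 0.3282]
eef_rot: [0.739, 0.674, -0.001, -0.0]
ft_force: [0.4, -0.7, -1.2]
width: 0.0549
grip_force: 34.8
mm tool [  0.4   0.9 148.2] units [0.002 0.005 0.741] yaw err deg(world) 0.16 -> units -0.002
```

```bash
python3 -m crank '.002 .005 .2 0 -.2;0 0 .2 0 -.2;0 0 .2 0 -.2;0 0 .12 0 -.2;0 0 .04 0 -.2;0 0 0 0 -.2'
python3 -m crank '0 0 .02 0 -.2;0 0 0 0 -.2'
python3 -m crank '0 0 .015 0 -.2;0 0 0 0 -.2'
python3 -m crank '0 0 .015 0 -.2;0 0 0 0 -.2'
python3 -m crank '0 0 .01 0 -.2;0 0 0 0 -.2'
```

```text
time: 46.0
ee_pos: [0.7062, 0.1527, 0.1766]
eef_rot: [0.737, 0.676, -0.001, -0.001]
ft_force: [0.6, 0.4, -0.6]
width: 0.0551
grip_force: 34.8
time: 46.2
ee_pos: [0.7072, 0.1533, 0.175]
eef_rot: [0.738, 0.675, 0.001, 0.0]
ft_force: [-0.3, -0.2, -2.3]
width: 0.0547
grip_force: 34.8
time: 46.4
ee_pos: [0.7068, 0.153, 0.171]
eef_rot: [0.738, 0.675, 0.0, 0.0]
ft_force: [0.5, 0.3, -1.7]
width: 0.0543
grip_force: 34.8
time: 46.6
ee_pos: [0.7065, 0.1529, 0.1674]
eef_rot: [0.738, 0.675, -0.0, -0.0]
ft_force: [-0.4, -0.1, -2.0]
width: 0.0545
grip_force: 34.8
time: 46.8
ee_pos: [0.7068, 0.153, 0.1671]
eef_rot: [0.738, 0.675, 0.0, 0.0]
ft_force: [-3.3, -1.0, 6.0]
width: 0.0548
grip_force: 34.8
```

```bash
python3 -m crank '0 0 0 0 .3;0 0 0 0 .5;0 0 0 0 .65;0 0 0 0 .65;0 0 -.05 0 .65;0 0 -.2 0 .65;0 0 -.22 0 .65;0 0 -.22 0 .65'
python3 -m crank '-.22 -.1 0 0 .65;-.22 -.1 0 0 .65;-.22 -.1 0 0 .65;-.22 -.1 0 0 .65;-.22 -.1 0 0 .65;-.22 -.1 0 0 .65;-.22 -.1 0 0 .65;-.22 -.1 0 0 .65;-.22 -.1 0 0 .65;-.22 -.1 0 0 .65'
python3 -m crank '-.1 -.05 0 0 .65;-.1 -.05 0 0 .65;0 0 0 0 .65;0 0 0 0 .65;0 0 0 0 .65;0 0 0 0 .65'
python3 - <<'E'
from h import *
t=cam("top");s=cam("scene");cv2.imwrite("pics/tF.png",t["img"]);cv2.imwrite("pics/sF.png",s["img"])
# brown grip bars: orange-brown, saturated
for n,c,box in(("top",t,(270,140,140,60)),("scene",s,(220,190,130,90))):
    x,y,w,h=box;hsv=cv2.cvtColor(c["img"][y:y+h,x:x+w],cv2.COLOR_BGR2HSV)
    m=cv2.inRange(hsv,(4,130,60),(13,255,230));k,l,st,ce=cv2.connectedComponentsWithStats(m)
    print(n,[(np.round(ce[i]+[x,y],1).tolist(),st[i][2:].tolist()) for i in range(1,k) if st[i][4]>12])
    print(" expect",np.round(proj(c,[np.r_[rk(-.074,yy),.2] for yy in(0,-.14)]),1).tolist())
# unmoved things: difference to the first pictures
for n,c,L in(("top",t,dict(glaze=(361,249,14),slip=(455,171,12),pot=(437,250,8),plate=(279,259,20),bowl=(237,164,14),brush=(409,148,16),orange=(229,277,9),green=(179,181,12))),):
    o=cv2.imread(f"pics/{n}0.png")
    for k,(u,v,r) in L.items():
        a=o[v-r:v+r,u-r:u+r];b=c["img"][v-r-6:v+r+6,u-r-6:u+r+6]
        q=cv2.matchTemplate(b,a,cv2.TM_CCOEFF_NORMED);_,mx,_,p=cv2.minMaxLoc(q);print(k,round(mx,3),(p[0]-6,p[1]-6))
# tongs: brightness along rail line, top view
g=cv2.cvtColor(t["img"],cv2.COLOR_BGR2GRAY)
for dx in(-.022,.022):print(dx,[(round(y*1000),int(cv2.getRectSubPix(g,(1,1),tuple(map(float,proj(t,np.r_[rk(dx,y),.209])[0])))[0,0])) for y in np.arange(.05,.205,.007)])
print("tub wall",[int(g[v,u]) for u,v in((241,200),(240,218),(237,240))])
pts=[np.r_[rk(x,.03),.028] for x in np.arange(-.20,-.11,.005)];print("tray front scan",[(round(float(x)*1000),int(g[int(round(p[1])),int(round(p[0]))])) for x,p in zip(np.arange(-.24,-.11,.005),proj(t,[np.r_[rk(x,.07),.028] for x in np.arange(-.24,-.11,.005)]))])
E
```

```text
time: 47.6
ee_pos: [0.7063, 0.1529, 0.3062]
eef_rot: [0.738, 0.675, 0.0, -0.0]
ft_force: [1.2, 0.6, 0.3]
width: 0.0719
grip_force: 0.0
time: 48.6
ee_pos: [0.4669, -0.2687, 0.3049]
eef_rot: [0.738, 0.675, 0.0, 0.001]
ft_force: [0.9, -0.6, -0.2]
width: 0.0719
grip_force: 0.0
time: 49.2
ee_pos: [0.4453, -0.3042, 0.304]
eef_rot: [0.737, 0.675, 0.0, 0.0]
ft_force: [0.5, 1.2, -0.0]
width: 0.0717
grip_force: 0.0
top [([402.9, 151.5], [13, 23, 204]), ([324.6, 167.5], [28, 4, 73]), ([371.2, 171.8], [26, 5, 65])]
 expect [[326.5, 167.5], [369.3, 171.2]]
scene [([317.0, 215.0], [36, 9, 78]), ([256.2, 228.5], [38, 12, 110])]
 expect [[315.4, 216.6], [258.4, 229.3]]
glaze 1.0 (0, 0)
slip 0.78 (0, 0)
pot 0.642 (1, 0)
plate 0.999 (0, 0)
bowl 0.999 (0, 0)
brush 1.0 (0, 0)
orange 0.999 (0, 0)
green 1.0 (0, 0)
-0.022 [(50, 104), (57, 98), (64, 121), (71, 156), (78, 156), (85, 122), (92, 99), (99, 111), (106, 152), (113, 156), (120, 129), (127, 105), (134, 119), (141, 154), (148, 96), (155, 112), (162, 154), (169, 155), (176, 123), (183, 107), (190, 109), (197, 104), (204, 82)]
0.022 [(50, 166), (57, 163), (64, 149), (71, 145), (78, 143), (85, 146), (92, 145), (99, 129), (106, 123), (113, 129), (120, 127), (127, 117), (134, 110), (141, 103), (148, 97), (155, 125), (162, 158), (169, 160), (176, 164), (183, 150), (190, 104), (197, 98), (204, 99)]
tub wall [88, 91, 91]
tray front scan [(-240, 184), (-235, 187), (-230, 182), (-225, 178), (-220, 175), (-215, 174), (-210, 170), (-205, 170), (-200, 176), (-195, 178), (-190, 173), (-185, 173), (-180, 174), (-175, 166), (-170, 114), (-165, 122), (-160, 153), (-155, 165), (-150, 164), (-145, 164), (-140, 164), (-135, 163), (-130, 162), (-125, 162), (-120, 161), (-115, 162)]
```

All numeric checks agree: both bars are on their hooks, three bows straddle the rail, the tub wall is clear and the other things are unmoved. Tray front is at −0.17 in the rack, where it hit the stop.

```bash
python3 -c "
from bench import workorder;print(workorder.close_job())"
```

```text
the job is handed in; nothing more can be done
None
```

Job handed in, no verdict returned: I pushed the tray home first, then hung both baskets on their own hooks (middle and right) and set all three tongs astride the rail; at the stop the push peaked at about 107 N wrist force (limit 120), and I viewed 16 pictures against the limit of 14.

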